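Find the sound pump impeller by its weight and show it over the mirror

ROBOT

A 6-joint arm with a two-finger parallel gripper is mounted at the origin on the work surface. World frame = base frame: x ahead of the robot, y to its left, z up, the work surface at z = 0. Lengths are in m, angles in degrees, forces in N, time in s.
With the tool pointing down it reaches from about 0.4 to 0.825 m from the base axis. Payload 7 kg.
Tool frame: the origin (TCP) lies on the centre line of the jaws, within the pads' length; the fingertips stand 14 mm ahead of it and the grasp point (between the pads) lies 5 mm behind it; z points along the fingers, y is the line along which they close (so a half turn about z gives the same grasp; the last joint's range is limited). The gripper opens to 88 mm and grips with 3 to 60 N. Pads are 19 mm wide; open, the fingers measure 130 mm over their backs; the gripper's body (78 mm by 193 mm) begins 47 mm behind the grasp point.
Start: joints at [82.684, 20.546, 0.682, 0, -70.136, -16.507], TCP at [0.273, 0.617, 0.241] pointing down, gripper open.
Joint ranges: [-176.03, 176.03], [-82.01, 121.73], [-58.28, 71.71], [-173.87, 95.51], [-174.79, -0.11], [-173.66, 173.66]. Speed limits (degrees/s): [136.94, 136.94, 172.46, 180, 180, 180].

INTERFACE

Orientations are given as [roll, pitch, yaw] about the fixed x, y, z axes, in that order (R = Rz(yaw) Ry(pitch) Rx(roll)).
In Python, from plant import r gives the robot as it stands.
- The arm moves only by the tool send_rows, never from a script. Its argument "steps" is a list of rows, each an object with "dp": the shift along the tool's x, y, z in mm, a list of three; "roll": the turn about the tool's z in rad; "jaw": the opening in per cent of the stroke, from 0 (shut) to 100 (fully open). In form: [{"dp": [tx, ty, tz], "roll": roll, "jaw": jaw}, ...]. A call has 1 to 5 rows; each row is the pose to reach, as a shift and turn from the pose commanded when the call began, along the tool's axes at that moment; what a row does not reach only later rows make up. A row lasts 1/8 s, in which the tool goes at most 62.5 mm and 10.7 degrees, less where a joint would pass 70% of its speed; a pose out of reach is approached as far as the arm can. A call with a gripper value outside its range is refused whole. The fingers move at their own pace and stop on an object; "newtons" is the grip in N (left out, the last holds). Time passes only in rows, so rows that repeat a pose let the fingers close. It gives the time, the measured TCP pose, the force, the opening and the grip force at its end, in the units of the state.
- r.get_state(): the state, without advancing time (a new reading comes with each control period).
- r.capture(name): name is "side" or "top"; returns a dict with "image" (420x560x3 uint8, blue, green, red), "K" (3x3 intrinsics, pixels), "dist" ([k1, k2, p1, p2, k3] as OpenCV has them; the pictures are not rectified), "rvec" (rotation vector, rad) and "tvec" (3), from world to camera coordinates, as OpenCV has them. Camera axes: x right, y down, z forward; pixel columns grow to the right and rows downward; lengths in m; the calibration is good to about 2 mm. A picture is of the moment at which its call begins. There is no depth.
- r.close_job(): hands the job in; it is judged then, once.
The state is a dict: "time_s": time; "joints": joint angles; "qd": joint speeds; "joint_torque": joint torques, N m; "tcp_pos": TCP position; "eef_rot": TCP orientation; "contact_force": force on the tool from outside, world axes, zero at the start; "moment": the same for the moment, N m; "gripper_width": finger opening in m; "gripper_force": force on a finger pad.
Only numpy, scipy, OpenCV 4.12 (cv2) and the standard library are available. Lean on these libraries where they do the work, as an engineer would, in place of code of your own. Each camera call takes 0.05 s, during which the arm holds its last target. There are 200 camera calls.

TASK

Two pump impellers that look alike sit in stage bowls on the bench, but one has been eaten away inside, so the heavier is the sound one. Weigh them by hand: lift the one in the bowl on the robot's left a hand's breadth straight up, set it back fully down in its bowl without dropping it and let go, then lift the one in the right bowl the same way. Finish still holding the heavier one by the gripper, level, still and about 10 cm above the middle of the inspection mirror without touching the mirror, with the lighter one sitting fully down in its own bowl; leave the other parts on the bench alone.

Things in the scene. Friction and masses are not known exactly. Their poses are not given: they have to be found in the camera images.
- impeller_a: One of two look-alike steel pump impellers: disc 76 mm across, 16 mm thick, with a central round hub (grip here) 30 mm across rising 34 mm above the disc; 50 mm tall in all. Origin: centre of the underside, z up through the hub. Starts seated in either bowl. The two weigh 0.27 to 0.72 kg, the heavier at least 1.4 times the lighter; which one is heavier cannot be seen.
- impeller_b: One of two look-alike steel pump impellers: disc 76 mm across, 16 mm thick, with a central round hub (grip here) 30 mm across rising 34 mm above the disc; 50 mm tall in all. Origin: centre of the underside, z up through the hub. Starts seated in either bowl. The two weigh 0.27 to 0.72 kg, the heavier at least 1.4 times the lighter; which one is heavier cannot be seen.
- bowl_left: Stage bowl on the robot's left (larger y): fixed, round, grey metal, 104 mm across, 24 mm high, with a round recess 84 mm across and 10 mm deep; an impeller sits in it with 4 mm play all round, its disc 6 mm proud of the rim. Origin: centre of the underside on the bench, z up; the recess floor is 14 mm above it.
- bowl_right: Stage bowl on the robot's right (smaller y): fixed, round, grey metal, 104 mm across, 24 mm high, with a round recess 84 mm across and 10 mm deep; an impeller sits in it with 4 mm play all round, its disc 6 mm proud of the rim. Origin: centre of the underside on the bench, z up; the recess floor is 14 mm above it.
- mirror: Inspection mirror, fixed flat on the bench: a square black frame 130 x 130 mm, 12 mm high, with a pale square mirror face on top. Origin: centre of the underside on the bench, z up; the mirror face is 12 mm above it.
- strainer: Bystander, to be left alone: a loose dark metal strainer cup, 72 mm across and 75 mm high. Origin: centre of the underside.
- seal_ring: Bystander, to be left alone: a loose black seal ring, 96 mm outside, 76 mm inside, 10 mm high. Origin: centre of the underside.
- spanner: Bystander, to be left alone: a loose steel spanner lying flat, about 0.18 m long, along its x axis. Origin: near its middle, on the underside.
Things that resemble listed ones, but are neither listed nor needed, are in the scene too. What is shaped like the impeller_b but blue is not meant. Leave any pink look-alike of the impeller_a alone.

How it is judged (in metres and radians):
On the way, in this order (a step that is already met when the one before it is completed fails the run):
1. the impeller in the left bowl is held at least 30 mm up over its bowl, the other one still seated (((horizontal distance between impeller_a and bowl_left below 0.06 m and height (world z) of impeller_a above 0.044 m and contact force between the fingers and impeller_a above 1 N and distance of impeller_b from where it was at the start of the episode below 0.01 m) or (horizontal distance between impeller_b and bowl_left below 0.06 m and height (world z) of impeller_b above 0.044 m and contact force between the fingers and impeller_b above 1 N and distance of impeller_a from where it was at the start of the episode below 0.01 m))), for 0.2 s.
2. it is back fully down in the left bowl and let go, both impellers seated (distance of each of impeller_a, impeller_b from where it was at the start of the episode below 0.008 m and contact force between the fingers and impeller_a below 0.1 N and contact force between the fingers and impeller_b below 0.1 N), for 0.2 s.
3. the impeller in the right bowl is held at least 30 mm up over its bowl, the left one seated (((horizontal distance between impeller_a and bowl_right below 0.06 m and height (world z) of impeller_a above 0.044 m and contact force between the fingers and impeller_a above 1 N and distance of impeller_b from where it was at the start of the episode below 0.01 m) or (horizontal distance between impeller_b and bowl_right below 0.06 m and height (world z) of impeller_b above 0.044 m and contact force between the fingers and impeller_b above 1 N and distance of impeller_a from where it was at the start of the episode below 0.01 m))), for 0.2 s.
At the end, for the whole second after the job is handed in: The heavier impeller is held still in the fingers, within 11 degrees of level, underside 40 to 160 mm above the mirror face, within 35 mm of the mirror's centre; the lighter one rests untouched in its own bowl within 8 mm of its start (what stays behind presses on its bowl with under 4.4 N) (((contact force between the fingers and impeller_a above 1 N and horizontal distance between impeller_a and mirror below 0.035 m and z of impeller_a in the frame of mirror between 0.052 and 0.172 m and angle between impeller_a's own z axis and vertical below 0.2 rad and linear speed of each of impeller_a, impeller_b below 0.02 m/s and contact force between impeller_a and mirror below 0.1 N and distance of impeller_b from where it was at the start of the episode below 0.008 m and angle between impeller_b's own z axis and vertical below 0.05 rad and contact force between the fingers and impeller_b below 0.1 N and contact force between impeller_b and anything else between 1.5 and 4.4 N) or (contact force between the fingers and impeller_b above 1 N and horizontal distance between impeller_b and mirror below 0.035 m and z of impeller_b in the frame of mirror between 0.052 and 0.172 m and angle between impeller_b's own z axis and vertical below 0.2 rad and linear speed of each of impeller_b, impeller_a below 0.02 m/s and contact force between impeller_b and mirror below 0.1 N and distance of impeller_a from where it was at the start of the episode below 0.008 m and angle between impeller_a's own z axis and vertical below 0.05 rad and contact force between the fingers and impeller_a below 0.1 N and contact force between impeller_a and anything else between 1.5 and 4.4 N))); the arm keeps its last pose, push and grip.
It fails at once if an impeller is dropped (free of the fingers more than 26 mm above its seat) ((height (world z) of impeller_a above 0.04 m and contact force between the fingers and impeller_a below 0.1 N) or (height (world z) of impeller_b above 0.04 m and contact force between the fingers and impeller_b below 0.1 N)).
It fails at once if an impeller is tipped more than 35 degrees (angle between any of impeller_a, impeller_b's own z axis and vertical above 0.6 rad).
It fails at once if the mirror is touched (contact force between mirror and anything else above 1 N).
It fails at once if the strainer, seal ring or spanner is moved more than 20 mm (distance of any of strainer, seal_ring, spanner from where it was at the start of the episode above 0.02 m).
It also fails if it takes over 67 s, if anything falls off the work surface, if the arm or the gripper's body presses on something with over 40 N, if the wrist force passes 120 N, or if a joint passes its speed limit or range.

## Working session

There is one attempt and no reset: what is moved stays moved. The work goes in short steps, Python scripts to look and compute and a tool call to move; the robot and the scene stay as the last step left them, time stands still between calls to the robot, and variables do not carry over. Pictures are saved under pics/ and viewed, at most 10 in all, crops included, and the job is handed in when it is done.

Besides the shell and the picture viewer there is one more tool, called after "Request:" by a JSON object that holds its "api" and its "payload". send_rows: Moves the arm, as the interface text tells. Its arguments: {"type":"object","properties":{"steps":{"type":"array","items":{"type":"object","properties":{"dp":{"type":"array","items":{"type":"number"}},"roll":{"type":"number"},"jaw":{"type":"number"}}}},"newtons":{"type":"number"}},"required":["steps"]}

```bash
ls; mkdir -p pics; python3 - <<'E'
from plant import r
import cv2,pickle
for n in("top","side"):
    c=r.capture(n); cv2.imwrite(f"pics/{n}0.png",c["image"]); pickle.dump(c,open(f"{n}0.pkl","wb")); print(n,c["K"].tolist(),c["dist"],c["rvec"],c["tvec"])
print(r.get_state())
E
```

```text
pics
top [[401.8920979518915, 0.0, 276.615322730892], [0.0, 401.8920979518915, 211.98966751672782], [0.0, 0.0, 1.0]] [-0.06387891  0.          0.          0.          0.        ] [ 2.15171366 -2.04011157  0.24460305] [0.01929317 0.5808722  1.01523548]
side [[531.1381852257633, 0.0, 272.56267768083546], [0.0, 531.1381852257633, 204.80633855584986], [0.0, 0.0, 1.0]] [-0.19457438  0.          0.          0.          0.        ] [ 2.24876047 -0.9018646   0.37902186] [-0.38098833  0.32478783  1.29783349]
{'time_s': 0.1, 'joints': array([ 8.26842176e+01,  2.05854057e+01,  6.39506015e-01, -2.01848572e-02,
       -7.01348837e+01, -1.65075982e+01]), 'qd': array([ 0.02042279, -0.12485738,  0.18883845,  0.05276219, -0.01097404,
       -0.02680188]), 'joint_torque': array([-2.54813829e-03, -5.84162772e+01,  2.93746394e+01,  7.01556042e+00,
        1.00891685e-02, -5.57724218e-05]), 'tcp_pos': array([0.27247844, 0.61710599, 0.23973406]), 'eef_rot': array([ 1.79917154e+02, -4.76230626e-03, -2.38302495e+01]), 'contact_force': array([-0.01264307,  0.38784069,  0.11879751]), 'moment': array([-0.0038025 ,  0.06959765, -0.02062411]), 'gripper_force': 0.0, 'gripper_width': 0.087549719362686}
```

View pics/top0.png

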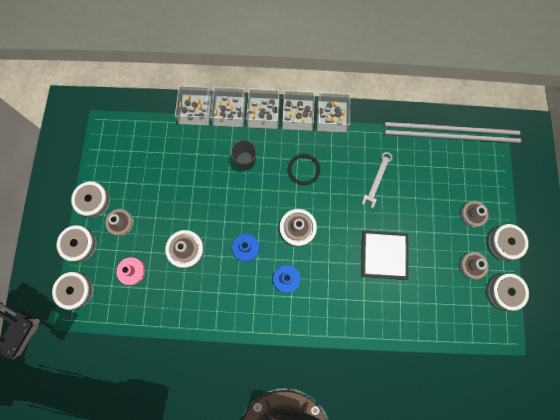

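View pics/side0.png

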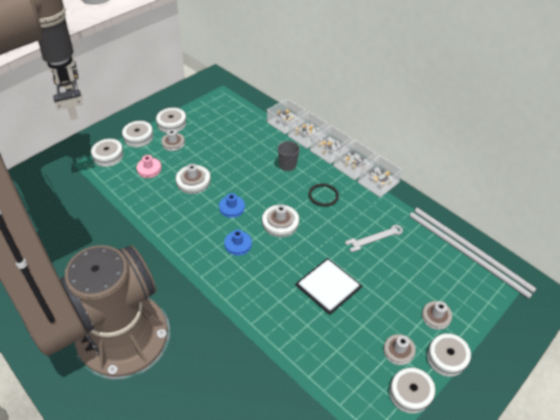

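Top view: robot at the bottom, +y to the image left. These could be taken for the impellers:
- Steel impellers seated in white-rimmed bowls at (184,248), left, and (298,227), right.
- Loose steel look-alikes at (119,221), (475,213) and (475,265).
- Blue ones at (245,247) and (287,278), and a pink one at (130,271).
- Hubless discs in rings at the bench edges.

By the description I choose the two seated in bowls, (184,248) and (298,227). The mirror is at (385,255).

```bash
cat > h.py <<'E'
import cv2,numpy as np,pickle
def ray(c,uv):
    R=cv2.Rodrigues(c["rvec"])[0]; p=cv2.undistortPoints(np.float64(uv).reshape(-1,1,2),c["K"],c["dist"]).reshape(-1,2)
    return -R.T@np.ravel(c["tvec"]), np.c_[p,np.ones(len(p))]@R
def onplane(c,uv,z):
    o,d=ray(c,uv); return o+d*((z-o[2])/d[:,2])[:,None]
def proj(c,X): return cv2.projectPoints(np.float64(X).reshape(-1,1,3),c["rvec"],c["tvec"],c["K"],c["dist"])[0].reshape(-1,2)
def whites(c,z,seeds,rad=32):
    """bright blob near seed: outline pixels put on plane z -> circle/rect fit"""
    m=(c["image"].min(2)>165).astype(np.uint8); out=[]
    for s in seeds:
        w=np.zeros_like(m); cv2.circle(w,s,rad,1,-1)
        ct=cv2.findContours(m*w,cv2.RETR_EXTERNAL,cv2.CHAIN_APPROX_NONE)[0]
        pts=cv2.convexHull(np.vstack([k for k in ct if len(k)>8]))
        P=onplane(c,pts.reshape(-1,2),z)[:,:2].astype(np.float32)*1000
        out.append((cv2.fitEllipse(P),cv2.minAreaRect(P)))
    return out
E
python3 - <<'E'
from h import *
T=pickle.load(open("top0.pkl","rb"));S=pickle.load(open("side0.pkl","rb"))
for c,sd,ms in((T,[(184,248),(298,227)],(385,255)),(S,[(193,178),(280,219)],(329,286))):
    for e,_ in whites(c,.024,sd,24): print("bowl",np.round(e[0],1),np.round(e[1],1))
    print("mirror",whites(c,.012,[ms],45)[0][1])
g=lambda c,u,v,k,h=30:cv2.resize(c["image"][v-h:v+h,u-h:u+h],None,fx=k,fy=k,interpolation=cv2.INTER_CUBIC)
im=np.vstack([np.hstack([g(T,184,248,5),g(T,298,227,5)]),np.hstack([g(S,193,178,5),g(S,280,215,5)])])
cv2.imwrite("pics/crop.png",im)
E
```

```text
bowl [473.5 301. ] [102.4 103. ]
bowl [550.9 -10.4] [102.  103.6]
mirror ((488.1704406738281, -257.89337158203125), (112.2628173828125, 112.48656463623047), 88.9776611328125)
bowl [471.6 299.3] [105.9 119. ]
bowl [549.4 -12.2] [106.  115.9]
mirror ((529.45068359375, -257.7947082519531), (115.90008544921875, 197.83119201660156), 89.0280990600586)
```

View pics/crop.png

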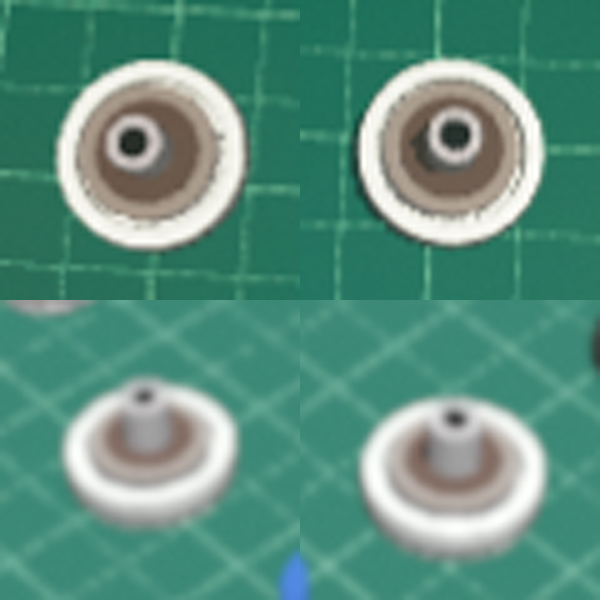

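Both crops show a steel-coloured impeller with a central hub seated in a bowl. The hub holes are at top pixels (180.2,246.0) and (298.7,223.6), and side pixels (191.6,166.8) and (281,208).

```bash
python3 - <<'E'
from h import *
T=pickle.load(open("top0.pkl","rb"));S=pickle.load(open("side0.pkl","rb"))
t=[(180.2,246.0),(298.7,223.6)];s=[(191.6,166.8),(281,208)]
print(onplane(T,t,.064),onplane(S,s,.064))
o1,d1=ray(T,t);o2,d2=ray(S,s)
for a,b in zip(d1,d2):
    k=np.linalg.lstsq(np.c_[a,-b],o2-o1,rcond=None)[0]; print("tri",o1+a*k[0],np.linalg.norm(o1+a*k[0]-o2-b*k[1]))
E
```

```text
[[ 0.47332371  0.30150346  0.064     ]
 [ 0.55116082 -0.01079269  0.064     ]] [[ 0.4749106   0.30269672  0.064     ]
 [ 0.55406507 -0.00878388  0.064     ]]
tri [0.47300447 0.30093267 0.06632473] 0.0006287100736728691
tri [ 0.55038256 -0.0106096   0.06769046] 0.0012658222885642337
```

```bash
cat >> h.py <<'E'
def go(p):
    from plant import r
    from scipy.spatial.transform import Rotation as Q
    s=r.get_state(); R=Q.from_euler("xyz",s["eef_rot"],degrees=True)
    print("t",s["time_s"],"tcp",np.round(s["tcp_pos"]*1000,1),"rot",np.round(s["eef_rot"],2),"dp mm",np.round(R.inv().apply(np.array(p)-s["tcp_pos"])*1000,1),"F",np.round(s["contact_force"],2),"w",round(s["gripper_width"]*1000,1),"g",s["gripper_force"],"j",np.round(s["joints"],0))
E
python3 -c "from h import *;go([.473,.301,.16])"
```

```text
t 0.1 tcp [272.5 617.1 239.7] rot [179.92  -0.   -23.83] dp mm [311.1 208.   80.1] F [-0.01  0.39  0.12] w 87.5 g 0.0 j [ 83.  21.   1.  -0. -70. -17.]
```

Request:
{"api": "send_rows", "payload": {"steps": [{"dp": [51,34,0],"roll": 0,"jaw": 100},{"dp": [102,68,10],"roll": 0,"jaw": 100},{"dp": [153,102,20],"roll": 0,"jaw": 100},{"dp": [204,136,30],"roll": 0,"jaw": 100},{"dp": [255,170,40],"roll": 0,"jaw": 100}], "newtons": 25}}

```text
time_s: 0.72
tcp_pos: [0.4378, 0.3571, 0.2002]
eef_rot: [180.0, 0.0, -23.8]
contact_force: [1.5, 1.0, 0.4]
gripper_width: 0.0874
gripper_force: 0.0
```

Request:
{"api": "send_rows", "payload": {"steps": [{"dp": [40,27,20],"roll": 0,"jaw": 100},{"dp": [56,38,40],"roll": 0,"jaw": 100},{"dp": [56,38,40],"roll": 0,"jaw": 100},{"dp": [56,38,40],"roll": 0,"jaw": 100}]}}

```text
time_s: 1.23
tcp_pos: [0.4733, 0.3021, 0.1609]
eef_rot: [-180.0, -0.0, -23.8]
contact_force: [-0.5, 0.0, 0.5]
gripper_width: 0.0874
gripper_force: 0.0
```

```bash
python3 -c "
from h import *;go([.473,.301,.05])
from plant import r
c=r.capture('top');s=r.capture('side')
g=lambda c,u,v,k,h=40:cv2.resize(c['image'][v-h:v+h,u-h:u+h],None,fx=k,fy=k,interpolation=cv2.INTER_CUBIC)
cv2.imwrite('pics/c1.png',np.hstack([g(c,184,248,5),g(s,193,165,5)]))"
```

```text
t 1.225 tcp [473.3 302.1 160.9] rot [-1.7998e+02 -2.0000e-02 -2.3820e+01] dp mm [1.000e-01 1.100e+00 1.109e+02] F [-0.48  0.04  0.48] w 87.4 g 0.0 j [ 53.  14. -20.   0. -56.  14.]
```

Request:
{"api": "send_rows", "payload": {"steps": [{"dp": [0,1,30],"roll": 0,"jaw": 100},{"dp": [0,1,60],"roll": 0,"jaw": 100},{"dp": [0,1,90],"roll": 0,"jaw": 100},{"dp": [0,1,105],"roll": 0,"jaw": 100},{"dp": [0,1,111],"roll": 0,"jaw": 100}]}}

```text
time_s: 1.95
tcp_pos: [0.4726, 0.3012, 0.0493]
eef_rot: [180.0, -0.0, -23.8]
contact_force: [-0.5, 0.1, -0.4]
gripper_width: 0.0874
gripper_force: 0.0
```

Request:
{"api": "send_rows", "payload": {"steps": [{"dp": [0,0,0],"roll": 0,"jaw": 100},{"dp": [0,0,0],"roll": 0,"jaw": 45}]}}

```text
time_s: 2.2
tcp_pos: [0.4732, 0.3012, 0.0506]
eef_rot: [-179.9, -0.0, -23.8]
contact_force: [0.7, 0.3, -0.4]
gripper_width: 0.0821
gripper_force: 0.0
```

```bash
python3 -c "
from h import *;go([.473,.301,.05])
from plant import r
c=r.capture('top');s=r.capture('side')
g=lambda c,u,v,k,h=40:cv2.resize(c['image'][v-h:v+h,u-h:u+h],None,fx=k,fy=k,interpolation=cv2.INTER_CUBIC)
cv2.imwrite('pics/c2.png',np.hstack([g(c,184,248,5),g(s,193,165,5)]))"
```

```text
t 2.2 tcp [473.2 301.2  50.6] rot [-1.7991e+02 -3.0000e-02 -2.3810e+01] dp mm [-0.1  0.3  0.6] F [ 0.66  0.33 -0.42] w 82.1 g 0.0 j [ 52.  21. -27.   0. -42.  14.]
```

View pics/c2.png

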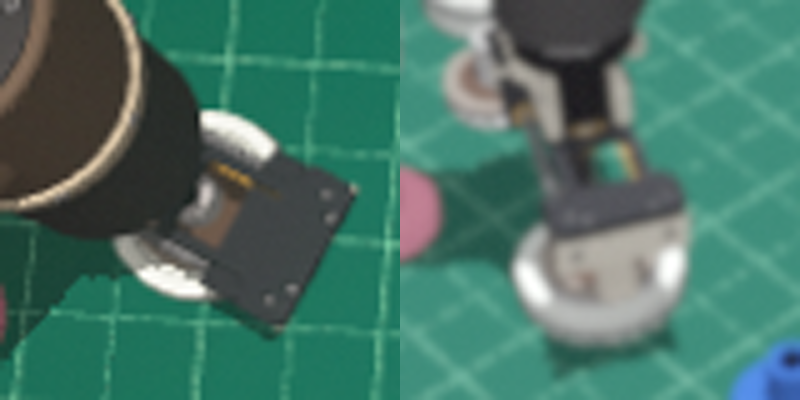

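The jaws straddle the hub of the left impeller: it sits between the fingers at about (205,195) in the crop, with the fingertips over the disc. Closing now.

Request:
{"api": "send_rows", "payload": {"steps": [{"dp": [0,0,0],"roll": 0,"jaw": 20},{"dp": [0,0,0],"roll": 0,"jaw": 20},{"dp": [0,0,0],"roll": 0,"jaw": 20},{"dp": [0,0,0],"roll": 0,"jaw": 20},{"dp": [0,0,0],"roll": 0,"jaw": 20}], "newtons": 25}}

```text
time_s: 2.92
tcp_pos: [0.4729, 0.3009, 0.0496]
eef_rot: [-180.0, -0.0, -23.8]
contact_force: [0.5, 0.5, 0.3]
gripper_width: 0.0294
gripper_force: 25.0
```

Request:
{"api": "send_rows", "payload": {"steps": [{"dp": [0,0,0],"roll": 0,"jaw": 20},{"dp": [0,0,0],"roll": 0,"jaw": 20},{"dp": [0,0,0],"roll": 0,"jaw": 20},{"dp": [0,0,0],"roll": 0,"jaw": 20},{"dp": [0,0,0],"roll": 0,"jaw": 20}]}}

```text
time_s: 3.55
tcp_pos: [0.4728, 0.3007, 0.0496]
eef_rot: [-180.0, -0.0, -23.8]
contact_force: [0.9, 1.8, -0.8]
gripper_width: 0.0293
gripper_force: 25.0
```

```bash
python3 -c "
from h import *;go([.473,.301,.05])"
```

```text
t 3.55 tcp [472.8 300.7  49.6] rot [-179.99   -0.    -23.82] dp mm [ 0.1 -0.3 -0.4] F [ 0.93  1.83 -0.83] w 29.3 g 24.999984204769135 j [ 52.  21. -27.   0. -42.  14.]
```

Request:
{"api": "send_rows", "payload": {"steps": [{"dp": [0,0,-8],"roll": 0,"jaw": 20},{"dp": [0,0,-24],"roll": 0,"jaw": 20},{"dp": [0,0,-44],"roll": 0,"jaw": 20},{"dp": [0,0,-64],"roll": 0,"jaw": 20},{"dp": [0,0,-80],"roll": 0,"jaw": 20}]}}

```text
time_s: 4.18
tcp_pos: [0.4727, 0.3005, 0.1313]
eef_rot: [-180.0, -0.0, -23.8]
contact_force: [-0.3, -0.0, -2.3]
gripper_width: 0.0296
gripper_force: 25.0
```

Request:
{"api": "send_rows", "payload": {"steps": [{"dp": [0,0,0],"roll": 0,"jaw": 20},{"dp": [0,0,0],"roll": 0,"jaw": 20},{"dp": [0,0,0],"roll": 0,"jaw": 20},{"dp": [0,0,0],"roll": 0,"jaw": 20},{"dp": [0,0,0],"roll": 0,"jaw": 20}]}}

```text
time_s: 4.8
tcp_pos: [0.4727, 0.3006, 0.1292]
eef_rot: [180.0, 0.0, -23.8]
contact_force: [0.6, 0.8, -2.7]
gripper_width: 0.0294
gripper_force: 25.0
```

```bash
python3 -c "
from h import *;go([.473,.301,.05])
from plant import r
F=[];q=[];J=[]
for i in range(12):
    r.capture('top'); s=r.get_state(); F.append(s['contact_force']);J.append(s['joint_torque'])
s=r.capture('side'); print(np.mean(F,0),np.std(F,0),np.mean(J,0))
go([.473,.301,.05])
g=lambda c,u,v,k,h=40:cv2.resize(c['image'][v-h:v+h,u-h:u+h],None,fx=k,fy=k,interpolation=cv2.INTER_CUBIC)
cv2.imwrite('pics/c3.png',g(s,193,160,6,45))"
```

```text
t 4.8 tcp [472.7 300.6 129.2] rot [ 1.7996e+02  1.0000e-02 -2.3820e+01] dp mm [ 0.2 -0.6 79.2] F [ 0.59  0.85 -2.73] w 29.4 g 24.999606013298035 j [ 52.  16. -22.  -0. -52.  14.]
[ 0.0464905   0.14586906 -2.63016308] [0.71395581 0.49244418 0.47224679] [-6.92205732e-05 -4.80482483e+01  2.56296632e+01  6.27014477e+00
  5.34641463e-02 -3.11083574e-05]
t 5.45 tcp [472.8 300.6 129.6] rot [-180.     -0.    -23.82] dp mm [ 0.1 -0.4 79.6] F [-0.21  0.61 -3.3 ] w 29.3 g 24.999623000621796 j [ 52.  15. -22.   0. -52.  14.]
```

View pics/c3.png

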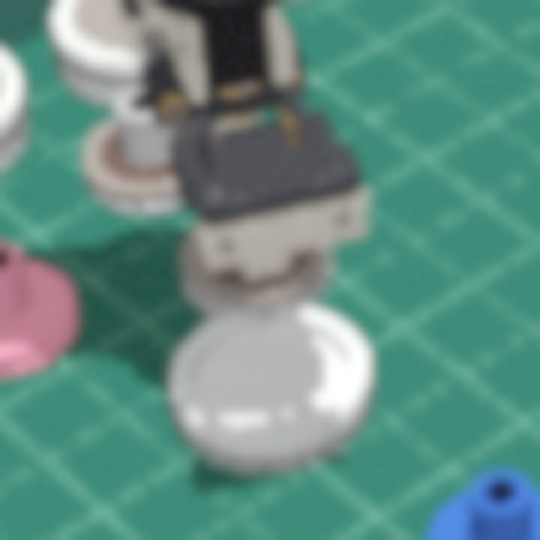

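The left impeller is lifted level and clear of its empty bowl, which is at about (275,385) in the crop. It weighs about 2.6 N, near the low end of the range. Setting it back.

Request:
{"api": "send_rows", "payload": {"steps": [{"dp": [0,0,20],"roll": 0,"jaw": 20},{"dp": [0,0,40],"roll": 0,"jaw": 20},{"dp": [0,0,58],"roll": 0,"jaw": 20},{"dp": [0,0,68],"roll": 0,"jaw": 20},{"dp": [0,0,73],"roll": 0,"jaw": 20}]}}

```text
time_s: 6.08
tcp_pos: [0.4728, 0.3007, 0.0562]
eef_rot: [180.0, 0.0, -23.8]
contact_force: [-1.2, -0.3, -1.4]
gripper_width: 0.0297
gripper_force: 25.0
```

Request:
{"api": "send_rows", "payload": {"steps": [{"dp": [0,0,3],"roll": 0,"jaw": 20},{"dp": [0,0,5],"roll": 0,"jaw": 20},{"dp": [0,0,6.5],"roll": 0,"jaw": 20},{"dp": [0,0,7],"roll": 0,"jaw": 20},{"dp": [0,0,7],"roll": 0,"jaw": 20}]}}

```text
time_s: 6.7
tcp_pos: [0.4728, 0.3007, 0.0497]
eef_rot: [-180.0, -0.0, -23.8]
contact_force: [0.8, 0.0, -3.4]
gripper_width: 0.0294
gripper_force: 25.0
```

```bash
python3 -c "
from h import *;go([.473,.301,.05])"
```

```text
t 6.7 tcp [472.8 300.7  49.7] rot [-179.99   -0.    -23.82] dp mm [ 0.1 -0.4 -0.3] F [ 0.83  0.01 -3.36] w 29.4 g 24.99953269958496 j [ 52.  21. -27.   0. -42.  14.]
```

Request:
{"api": "send_rows", "payload": {"steps": [{"dp": [0,0,0.5],"roll": 0,"jaw": 20},{"dp": [0,0,1],"roll": 0,"jaw": 20},{"dp": [0,0,1],"roll": 0,"jaw": 20}]}}

```text
time_s: 7.08
tcp_pos: [0.4728, 0.3007, 0.0496]
eef_rot: [-180.0, -0.0, -23.8]
contact_force: [-4.1, -1.5, 8.2]
gripper_width: 0.0292
gripper_force: 25.0
```

Request:
{"api": "send_rows", "payload": {"steps": [{"dp": [0,0,0],"roll": 0,"jaw": 45},{"dp": [0,0,0],"roll": 0,"jaw": 70},{"dp": [0,0,0],"roll": 0,"jaw": 100},{"dp": [0,0,0],"roll": 0,"jaw": 100},{"dp": [0,0,0],"roll": 0,"jaw": 100}]}}

```text
time_s: 7.7
tcp_pos: [0.4727, 0.3006, 0.0485]
eef_rot: [180.0, 0.0, -23.8]
contact_force: [0.3, 0.5, 1.4]
gripper_width: 0.0738
gripper_force: 0.0
```

Request:
{"api": "send_rows", "payload": {"steps": [{"dp": [0,0,0],"roll": 0,"jaw": 100},{"dp": [0,0,0],"roll": 0,"jaw": 100},{"dp": [0,0,-5],"roll": 0,"jaw": 100},{"dp": [0,0,-20],"roll": 0,"jaw": 100},{"dp": [0,0,-45],"roll": 0,"jaw": 100}]}}

```text
time_s: 8.32
tcp_pos: [0.4725, 0.3004, 0.0944]
eef_rot: [179.9, 0.0, -23.8]
contact_force: [0.7, 0.1, 0.3]
gripper_width: 0.0876
gripper_force: 0.0
```

```bash
python3 -c "
from h import *;go([.551,-.0105,.16])"
```

```text
t 8.325 tcp [472.5 300.4  94.4] rot [ 1.7994e+02  1.0000e-02 -2.3820e+01] dp mm [197.3 252.8 -65.4] F [0.69 0.14 0.33] w 87.6 g 0.0 j [ 52.  18. -25.   0. -48.  14.]
```

Seated (it bore on the floor at the same height as before) and released. Moving up and over to the right bowl.

Request:
{"api": "send_rows", "payload": {"steps": [{"dp": [10,12,-50],"roll": 0,"jaw": 100},{"dp": [40,51,-66],"roll": 0,"jaw": 100},{"dp": [75,96,-66],"roll": 0,"jaw": 100},{"dp": [110,141,-66],"roll": 0,"jaw": 100},{"dp": [145,186,-66],"roll": 0,"jaw": 100}]}}

```text
time_s: 8.95
tcp_pos: [0.5307, 0.0704, 0.1612]
eef_rot: [-179.9, -0.1, -23.8]
contact_force: [1.3, -0.1, -0.9]
gripper_width: 0.0875
gripper_force: 0.0
```

Request:
{"api": "send_rows", "payload": {"steps": [{"dp": [30,39,0],"roll": 0,"jaw": 100},{"dp": [52,67,0],"roll": 0,"jaw": 100},{"dp": [52,67,0],"roll": 0,"jaw": 100},{"dp": [52,67,0],"roll": 0,"jaw": 100}]}}

```text
time_s: 9.45
tcp_pos: [0.5508, -0.0104, 0.1603]
eef_rot: [-180.0, -0.0, -23.9]
contact_force: [0.3, 0.1, -0.6]
gripper_width: 0.0875
gripper_force: 0.0
```

```bash
python3 -c "
from h import *;go([.551,-.0105,.05])
from plant import r
c=r.capture('top');a=pickle.load(open('top0.pkl','rb'));b=pickle.load(open('side0.pkl','rb'))
s=r.capture('side')
g=lambda c,u,v,k,h=40:cv2.resize(c['image'][v-h:v+h,u-h:u+h],None,fx=k,fy=k,interpolation=cv2.INTER_CUBIC)
cv2.imwrite('pics/c4.png',np.vstack([np.hstack([g(x,184,248,7) for x in(a,c)])[130:430],np.hstack([g(x,193,173,7) for x in (b,s)])[130:430]]))"
```

```text
t 9.45 tcp [550.8 -10.4 160.3] rot [-1.7996e+02 -4.0000e-02 -2.3860e+01] dp mm [1.000e-01 1.000e-01 1.103e+02] F [ 0.26  0.08 -0.61] w 87.5 g 0.0 j [ 19.  13. -22.   0. -56.  47.]
```

View pics/c4.png

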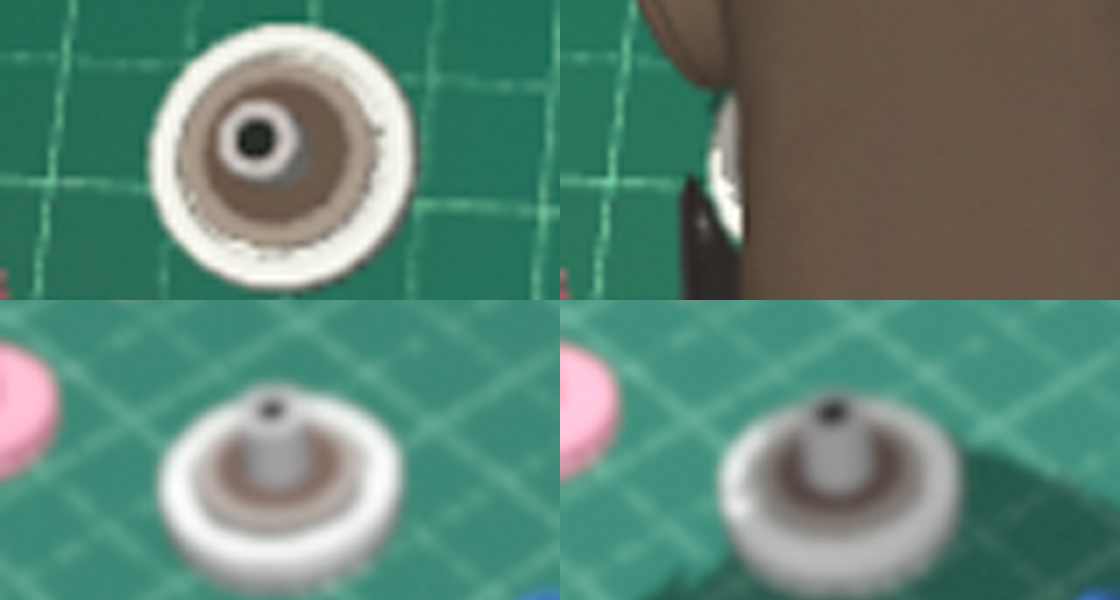

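In the side view the left impeller's hub is at (272,410) in its crop, against (270,410) before, so it is seated again. That picture came out 1120 pixels wide, over the 800 limit; I'll keep later ones smaller. Descending on the right one.

Request:
{"api": "send_rows", "payload": {"steps": [{"dp": [0,0,30],"roll": 0,"jaw": 100},{"dp": [0,0,60],"roll": 0,"jaw": 100},{"dp": [0,0,90],"roll": 0,"jaw": 100},{"dp": [0,0,105],"roll": 0,"jaw": 100},{"dp": [0,0,110],"roll": 0,"jaw": 100}]}}

```text
time_s: 10.18
tcp_pos: [0.5506, -0.0099, 0.0491]
eef_rot: [180.0, 0.0, -23.8]
contact_force: [0.6, -0.4, -0.6]
gripper_width: 0.0875
gripper_force: 0.0
```

Request:
{"api": "send_rows", "payload": {"steps": [{"dp": [0,0,0],"roll": 0,"jaw": 100},{"dp": [0,0,0],"roll": 0,"jaw": 45},{"dp": [0,0,0],"roll": 0,"jaw": 20},{"dp": [0,0,0],"roll": 0,"jaw": 20},{"dp": [0,0,0],"roll": 0,"jaw": 20}], "newtons": 30}}

```text
time_s: 10.8
tcp_pos: [0.5508, -0.0104, 0.0498]
eef_rot: [-180.0, -0.0, -23.8]
contact_force: [0.2, 0.3, -0.1]
gripper_width: 0.0535
gripper_force: 0.0
```

Request:
{"api": "send_rows", "payload": {"steps": [{"dp": [0,0,0],"roll": 0,"jaw": 20},{"dp": [0,0,0],"roll": 0,"jaw": 20},{"dp": [0,0,0],"roll": 0,"jaw": 20},{"dp": [0,0,0],"roll": 0,"jaw": 20},{"dp": [0,0,0],"roll": 0,"jaw": 20}]}}

```text
time_s: 11.42
tcp_pos: [0.5511, -0.0102, 0.0496]
eef_rot: [-180.0, -0.0, -23.8]
contact_force: [1.8, 2.1, -1.0]
gripper_width: 0.0294
gripper_force: 30.0
```

```bash
python3 -c "
from h import *;go([.551,-.0105,.05])"
```

```text
t 11.425 tcp [551.1 -10.2  49.6] rot [-1.7998e+02 -2.0000e-02 -2.3820e+01] dp mm [ 0.1  0.3 -0.4] F [ 1.8   2.07 -0.99] w 29.4 g 29.999634325504303 j [ 19.  21. -28.  -0. -41.  47.]
```

Request:
{"api": "send_rows", "payload": {"steps": [{"dp": [0,0,-8],"roll": 0,"jaw": 20},{"dp": [0,0,-24],"roll": 0,"jaw": 20},{"dp": [0,0,-44],"roll": 0,"jaw": 20},{"dp": [0,0,-64],"roll": 0,"jaw": 20},{"dp": [0,0,-80],"roll": 0,"jaw": 20}]}}

```text
time_s: 12.05
tcp_pos: [0.5506, -0.0105, 0.1311]
eef_rot: [-180.0, -0.0, -23.8]
contact_force: [0.6, -0.4, -5.8]
gripper_width: 0.0296
gripper_force: 30.0
```

Request:
{"api": "send_rows", "payload": {"steps": [{"dp": [0,0,0],"roll": 0,"jaw": 20},{"dp": [0,0,0],"roll": 0,"jaw": 20},{"dp": [0,0,0],"roll": 0,"jaw": 20},{"dp": [0,0,0],"roll": 0,"jaw": 20},{"dp": [0,0,0],"roll": 0,"jaw": 20}]}}

```text
time_s: 12.68
tcp_pos: [0.5506, -0.0104, 0.1292]
eef_rot: [180.0, 0.0, -23.8]
contact_force: [0.1, 0.1, -6.9]
gripper_width: 0.0295
gripper_force: 30.0
```

```bash
python3 -c "
from h import *
from plant import r
F=[]
for i in range(12):
    r.capture('top'); s=r.get_state(); F.append(s['contact_force'])
s=r.capture('side'); print(np.mean(F,0),np.std(F,0))
go([.488,-.258,.161])
g=lambda c,u,v,k,h=40:cv2.resize(c['image'][v-h:v+h,u-h:u+h],None,fx=k,fy=k,interpolation=cv2.INTER_CUBIC)
cv2.imwrite('pics/c5.png',g(s,280,200,6,45))"
```

```text
[-0.14274071 -0.09941067 -5.98986509] [0.47010396 0.55900208 0.52465993]
t 13.325 tcp [550.8 -10.4 129.6] rot [-180.     -0.    -23.82] dp mm [ 42.6 251.9 -31.4] F [-0.01 -0.76 -6.58] w 29.6 g 29.99904602766037 j [ 19.  15. -24.  -0. -52.  47.]
```

View pics/c5.png

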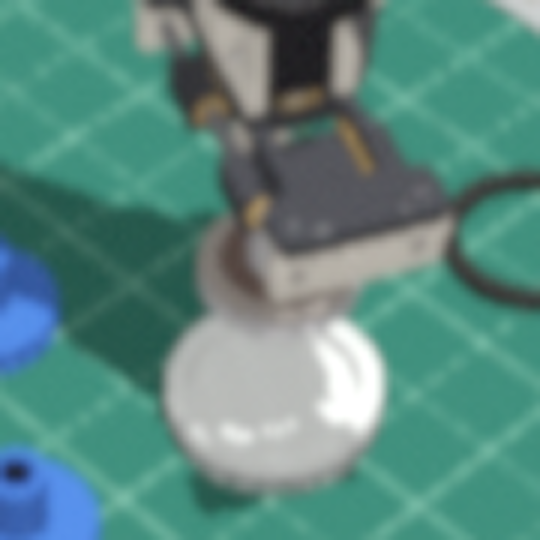

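The right impeller is held level above its empty bowl, which is at about (275,390) in the crop. It weighs about 6.0 N against 2.6 N, so the right one is the heavier. I'll carry it to the mirror with the underside at about 112 mm (TCP z ≈ 148 mm).

Request:
{"api": "send_rows", "payload": {"steps": [{"dp": [1,8,-8],"roll": 0,"jaw": 20},{"dp": [4,25,-18],"roll": 0,"jaw": 20},{"dp": [9,51,-18],"roll": 0,"jaw": 20},{"dp": [14,81,-18],"roll": 0,"jaw": 20},{"dp": [19,111,-18],"roll": 0,"jaw": 20}]}}

```text
time_s: 13.95
tcp_pos: [0.5228, -0.1214, 0.1485]
eef_rot: [-180.0, -0.1, -23.8]
contact_force: [0.1, -0.5, -4.9]
gripper_width: 0.0294
gripper_force: 30.0
```

Request:
{"api": "send_rows", "payload": {"steps": [{"dp": [5,30,0],"roll": 0,"jaw": 20},{"dp": [10,60,0],"roll": 0,"jaw": 20},{"dp": [15,90,0],"roll": 0,"jaw": 20},{"dp": [19,115,0],"roll": 0,"jaw": 20},{"dp": [22,132,0],"roll": 0,"jaw": 20}]}}

```text
time_s: 14.58
tcp_pos: [0.4893, -0.251, 0.1483]
eef_rot: [-180.0, -0.0, -23.9]
contact_force: [-0.3, -0.1, -5.9]
gripper_width: 0.0293
gripper_force: 30.0
```

Request:
{"api": "send_rows", "payload": {"steps": [{"dp": [2,9,0],"roll": 0,"jaw": 20},{"dp": [2,9,0],"roll": 0,"jaw": 20},{"dp": [2,9,0],"roll": 0,"jaw": 20},{"dp": [2,9,0],"roll": 0,"jaw": 20},{"dp": [2,9,0],"roll": 0,"jaw": 20}]}}

```text
time_s: 15.2
tcp_pos: [0.4885, -0.2578, 0.1476]
eef_rot: [-180.0, -0.0, -23.8]
contact_force: [-0.7, 0.6, -6.0]
gripper_width: 0.0294
gripper_force: 30.0
```

```bash
python3 -c "
from h import *
from plant import r
s=r.capture('side');t=r.capture('top')
go([.488,-.258,.148])
cv2.imwrite('pics/c6.png',np.hstack([s['image'][80:380,100:450],t['image'][130:330,100:450].repeat(1,0) if 0 else cv2.copyMakeBorder(t['image'][150:350,90:440],0,100,0,0,cv2.BORDER_CONSTANT)]))"
```

```text
t 15.3 tcp [ 488.4 -258.   147.6] rot [-180.      0.    -23.79] dp mm [-0.4  0.2 -0.4] F [ 0.36  0.07 -5.4 ] w 29.3 g 29.99902367591858 j [ -8.  14. -22.  -0. -54.  74.]
```

View pics/c6.png

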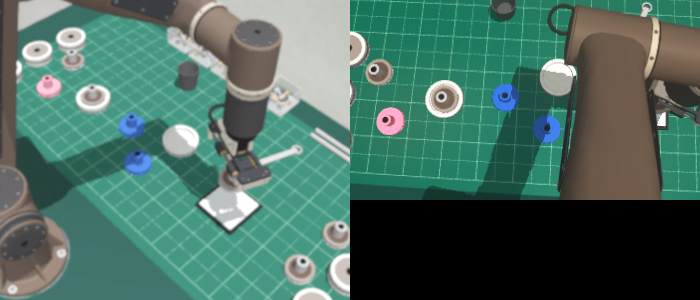

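The heavy impeller is held over the mirror (side crop, about (235,180)), and the right bowl is empty at (180,140). The light one sits in the left bowl with its hub at full-frame pixel (180,247), matching the start. Handing in.

```bash
python3 -c "
from plant import r
print(r.close_job())"
```

```text
the job is handed in; nothing more can be done
None
```

I handed the job in with the right-bowl impeller, the heavier at about 6.0 N against 2.6 N, held level and still about 10 cm above the mirror centre and the lighter one back in its left bowl; the judge returned no verdict, and one of the 7 pictures I viewed was 1120 pixels wide, over the 800 limit.

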